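# Clear the microscope parts off the pile onto their rests

### The job

The parts from the microscope have been piled up on the bench. Take the pile apart from the top down and set each part upright in the rest made for its shape and size, flat inside the rim: the objective in the small round rest, the filter cube in the square one, the dish in the large round one, and last the carrier plate in the oblong one. Set the parts down rather than dropping them, never tip one over, and leave the bottle and the slide box where they are.

Things in the scene. Friction and masses are not known exactly. Their poses are not given: they have to be found in the camera images.
- objective: Microscope objective, steel, on top of the pile at the start, standing on its wide end: barrel 26 mm in diameter from 5 to 30 mm above its underside (foot 24 mm in diameter), tapering above to a 14 mm nose; 44 mm tall, about 110 g. Origin at the centre of its underside, z up; it is round about z.
- cube: Fluorescence filter cube, black plastic, 34 x 34 x 34 mm, with round glass windows in the sides that face along its x; in the pile under the objective, about 80 g. Origin at the centre of its underside, z up; x and y square to its sides.
- dish: Closed round specimen dish, rigid, white top and clear wall, 54 mm in diameter (55 mm over the lid's edge), 20 mm tall, about 60 g; in the pile under the filter cube. Origin at the centre of its underside, z up.
- carrier: Aluminium stage carrier plate, 112 mm (along its x) x 62 mm (along its y) x 20 mm thick, about 240 g; bottom of the pile, lying on the bench at the start. Origin at the centre of its underside, z up.
- objective_rest: Fixed black plastic rest with a grey lining: a floor 4 mm thick and around it a rim 4 mm wide that stands 4 mm above the floor (8 mm above the bench). Origin at the centre of its underside, on the bench, z up. The small round rest, 52 mm in outer diameter, 44 mm inside the rim: place of the objective.
- cube_rest: Fixed black plastic rest with a grey lining: a floor 4 mm thick and around it a rim 4 mm wide that stands 4 mm above the floor (8 mm above the bench). Origin at the centre of its underside, on the bench, z up. The square rest, 60 x 60 mm outside, 52 x 52 mm inside the rim, sides along its x and y: place of the filter cube.
- dish_rest: Fixed black plastic rest with a grey lining: a floor 4 mm thick and around it a rim 4 mm wide that stands 4 mm above the floor (8 mm above the bench). Origin at the centre of its underside, on the bench, z up. The large round rest, 80 mm in outer diameter, 72 mm inside the rim: place of the dish.
- carrier_rest: Fixed black plastic rest with a grey lining: a floor 4 mm thick and around it a rim 4 mm wide that stands 4 mm above the floor (8 mm above the bench). Origin at the centre of its underside, on the bench, z up. The oblong rest, 138 mm (along its x) x 88 mm (along its y) outside, 130 x 80 mm inside the rim: place of the carrier plate, long side along long side.
- bottle: Bystander: small amber bottle with a white cap, 42 mm in diameter, 75 mm tall, standing loose on the bench at one side. Origin at the centre of its underside, z up.
- slidebox: Bystander: blue plastic slide box, 36 mm (x) x 85 mm (y) x 30 mm tall, loose on the bench at one side. Origin at the centre of its underside, z up.
Things that resemble listed ones, but are neither listed nor needed, are in the scene too. What is shaped like the objective_rest but blue or pink is not meant.

How it is judged (in metres and radians):
On the way, in this order (a step that is already met when the one before it is completed fails the run):
1. the objective lies flat inside its rest, released (horizontal distance between objective and objective_rest below 0.015 m and z of objective in the frame of objective_rest between 0 and 0.0065 m and angle between objective's own z axis and vertical below 0.04 rad and linear speed of objective below 0.02 m/s and contact force between the fingers and objective below 0.05 N), for 0.2 s.
2. the filter cube lies flat inside its rest, released (horizontal distance between cube and cube_rest below 0.015 m and z of cube in the frame of cube_rest between 0 and 0.0065 m and angle between cube's own z axis and vertical below 0.04 rad and linear speed of cube below 0.02 m/s and contact force between the fingers and cube below 0.05 N), for 0.2 s.
3. the dish lies flat inside its rest, released (horizontal distance between dish and dish_rest below 0.015 m and z of dish in the frame of dish_rest between 0 and 0.0065 m and angle between dish's own z axis and vertical below 0.04 rad and linear speed of dish below 0.02 m/s and contact force between the fingers and dish below 0.05 N), for 0.2 s.
4. the carrier plate lies flat inside its rest, released (horizontal distance between carrier and carrier_rest below 0.015 m and z of carrier in the frame of carrier_rest between 0 and 0.0065 m and angle between carrier's own z axis and vertical below 0.025 rad and linear speed of carrier below 0.02 m/s and contact force between the fingers and carrier below 0.05 N), for 0.2 s.
At the end, for the whole second after the job is handed in: The objective, filter cube, dish and carrier plate each lie flat on the floor of their own rest, inside its rim (centre within 15 mm of the rest's centre, underside less than 2.5 mm above the floor, tilt under 2.3 degrees, for the carrier plate under 1.4 degrees), all released and at rest (all of step 1 and all of step 2 and all of step 3 and all of step 4 and angular speed of each of objective, cube, dish, carrier below 0.2 rad/s); the robot touches nothing.
It fails at once if the bottle or the slide box is pushed by more than 20 mm or the bottle is tipped (distance of any of bottle, slidebox from where it was at the start of the episode above 0.02 m or angle between bottle's own z axis and vertical above 0.5 rad).
It fails at once if a piece of the pile is tipped over (more than 46 degrees) (angle between any of objective, cube, dish, carrier's own z axis and vertical above 0.8 rad).
It fails at once if a piece is dropped: let go over its rest with its underside more than 15 mm above the rest's floor ((horizontal distance between objective and objective_rest below 0.04 m and z of objective in the frame of objective_rest above 0.019 m and contact force between the fingers and objective below 0.02 N) or (horizontal distance between cube and cube_rest below 0.04 m and z of cube in the frame of cube_rest above 0.019 m and contact force between the fingers and cube below 0.02 N) or (horizontal distance between dish and dish_rest below 0.04 m and z of dish in the frame of dish_rest above 0.019 m and contact force between the fingers and dish below 0.02 N) or (horizontal distance between carrier and carrier_rest below 0.04 m and z of carrier in the frame of carrier_rest above 0.019 m and contact force between the fingers and carrier below 0.02 N)).
It also fails if it takes over 112 s, if anything falls off the work surface, if the arm or the gripper's body presses on something with over 40 N, if the wrist force passes 120 N, or if a joint passes its speed limit or range.

### The arm

A 7-joint arm with a two-finger parallel gripper is mounted at the origin on the work surface. World frame = base frame: x ahead of the robot, y to its left, z up, the work surface at z = 0. Lengths are in mm, angles in rad, forces in N, time in s.
With the tool pointing down it reaches from about 425 to 925 mm from the base axis. Payload 6.8 kg.
Tool frame: the origin (TCP) lies at the very end of the fingers, on their centre line; the grasp point (between the pads) lies 19 mm behind it; z points along the fingers, y is the line along which they close (so a half turn about z gives the same grasp; the last joint's range is limited). The gripper opens to 85 mm and grips with 20 to 120 N. Pads are 22 mm wide; open, the fingers measure 114 mm over their backs; the gripper's body (76 mm by 85 mm) begins 54 mm behind the grasp point. The pads swing forward as they close: fully open they stand 13 mm farther back than shut.
Start: joints at [1.026, 0.477, 0.022, 1.555, -0.011, 1.109, -0.083], TCP at [285.565, -611.638, 208.608] pointing down, gripper open.
Joint ranges: [-2.96, 2.96], [-0.34, 2.1], [-1.41, 1.46], [0.24, 2.44], [-1.37, 4.51], [0.17, 1.92], [-2.96, 2.96]. Speed limits (rad/s): [2.39, 2.39, 3.14, 3.14, 3.14, 3.14, 3.14].

### API

Orientations are given as a unit quaternion [x, y, z, w].
In Python, from station import * gives the robot as it stands. The module is installed in compiled form; this text tells all that it offers.
- The arm moves only by the tool send_rows, never from a script. Its arguments are lists of equal length, an entry for each row: "claw": the opening, from 0 (shut) to 1 (fully open); "offset": the shift along the world's x, y, z in mm, a list of three; "turn": the turn, a rotation vector about the world's x, y, z in rad, a list of three. In form: {"claw": [claw, ...], "offset": [[tx, ty, tz], ...], "turn": [[ax, ay, az], ...]}. A call has 1 to 10 rows; each row is the pose to reach, as a shift and turn from the pose commanded when the call began; what a row does not reach only later rows make up. A row lasts 1/10 s, in which the tool goes at most 50 mm and 8.59 degrees, less where a joint would pass 70% of its speed; a pose out of reach is approached as far as the arm can. A call with a gripper value outside its range is refused whole. The fingers move at their own pace and stop on an object; "squeeze" is the grip in N (left out, the last holds). Time passes only in rows, so rows that repeat a pose let the fingers close. It gives the time, the measured TCP pose, the force, the opening and the grip force at its end, in the units of the state.
- observe(): the state, without advancing time (a new reading comes with each control period).
- capture(name): name is "scene" or "side" or "wrist"; returns a dict with "img" (384x512x3 uint8, blue, green, red), "camera_matrix" (3x3 intrinsics, pixels), "R" (3x3) and "t" (3): a world point X has camera coordinates R X + t; the wrist camera has in their place "T_tool_cam" (4x4, takes a point from camera to tool coordinates, whose origin is the TCP and whose axes are the flange's). Camera axes: x right, y down, z forward; pixel columns grow to the right and rows downward; lengths in mm; the calibration is good to about 2 mm. A picture is of the moment at which its call begins: read the wrist's pose just before it. There is no depth.
- finish_job(): hands the job in; it is judged then, once.
Trained networks look in a picture, given as the dict that the camera call returned (one of the last four; its "shot" number tells which), for a name from the list of things; names that differ only in an ending like _2 or _b are one class to them, and where a whole thing is asked for, a point or a joint stands for the part that bears it (a point fixed in the world has none). Each returns a list of dicts, best first, with "conf" (0 to 1); they miss things now and then, are a little off and sometimes report something else, mostly with a low value. They report only what shows in the picture. A call takes as long as a camera call. They do not tell look-alikes from the thing itself.
- cut_out(picture, name): "region" (384x512 bool, what is visible of it) and "uv" ([column, row] in pixels, amid what is visible of it).
- spot_point(picture, name): "uv" ([column, row] in pixels: a listed point, or the origin of a listed thing).
The state is a dict: "time_s": time; "joint_pos": joint angles; "qvel": joint speeds; "joint_torque": joint torques, N m; "eef_pos": TCP position; "ee_rot": TCP orientation; "ft_force": force on the tool from outside, world axes, zero at the start; "torque": the same for the moment, N m; "grip_width": opening from 0.0 (shut) to 1.0 (fully open); "finger_force": force on a finger pad.
Only numpy, scipy, OpenCV 4.12 (cv2) and the standard library are available. Lean on these libraries where they do the work, as an engineer would, in place of code of your own. Each camera call takes 0.05 s, during which the arm holds its last target. There are 200 camera calls.

## Working session

There is one attempt and no reset: what is moved stays moved. The work goes in short steps, Python scripts to look and compute and a tool call to move; the robot and the scene stay as the last step left them, time stands still between calls to the robot, and variables do not carry over. Pictures are saved under pics/ and viewed, at most 14 in all, crops included, and the job is handed in when it is done.

Besides the shell and the picture viewer there is one more tool, called after ">>>" in YAML: its name, and indented under it one key for each argument. send_rows: Moves the arm, as the interface text tells. Its arguments: {"type":"object","properties":{"claw":{"type":"array","items":{"type":"number"}},"offset":{"type":"array","items":{"type":"array","items":{"type":"number"}}},"turn":{"type":"array","items":{"type":"array","items":{"type":"number"}}},"squeeze":{"type":"number"}},"required":["claw","offset","turn"]}

```bash
mkdir -p pics
python3 - <<'E'
from station import *
import cv2,numpy as np
s=observe();print(s['eef_pos'],s['ee_rot'],s['grip_width'])
a=capture("scene");b=capture("side")
cv2.imwrite("pics/a.png",a['img']);cv2.imwrite("pics/b.png",b['img'])
for p in(a,b):
    print(p['camera_matrix'].tolist(),np.round(p['R'],3).tolist(),p['t'])
    for n in "objective cube dish carrier objective_rest cube_rest dish_rest carrier_rest bottle slidebox".split():
        print(n,[(np.round(d['uv']).tolist(),round(d['conf'],2)) for d in spot_point(p,n)][:4])
E
```

```text
[ 285.2598777  -611.04498231  207.61805925] [ 9.76244265e-01  2.16670893e-01 -2.61119784e-04 -8.89413998e-04] 0.9987131381566176
[[391.49899580903127, 0.0, 254.7472096226656], [0.0, 391.49899580903127, 190.59218289061337], [0.0, 0.0, 1.0]] [[-0.813, 0.583, -0.009], [0.484, 0.666, -0.568], [-0.325, -0.466, -0.823]] [ 412.51335028 -217.21977941 1164.6527549 ]
objective [([263.0, 190.0], 0.69)]
cube [([269.0, 197.0], 0.54)]
dish [([266.0, 199.0], 0.47)]
carrier [([270.0, 204.0], 0.92)]
objective_rest [([233.0, 159.0], 0.82), ([191.0, 116.0], 0.77), ([218.0, 137.0], 0.7), ([224.0, 107.0], 0.47)]
cube_rest [([230.0, 267.0], 0.65)]
dish_rest [([332.0, 265.0], 0.98)]
carrier_rest [([192.0, 192.0], 0.75)]
bottle [([146.0, 140.0], 0.77)]
slidebox [([326.0, 354.0], 0.8)]
[[490.56639258336315, 0.0, 255.64597039334745], [0.0, 490.56639258336315, 192.88686978563746], [0.0, 0.0, 1.0]] [[0.984, -0.177, 0.023], [-0.087, -0.59, -0.803], [0.156, 0.788, -0.596]] [-505.71971964   89.75485723 1158.01877143]
objective [([246.0, 182.0], 0.53)]
cube [([245.0, 191.0], 0.57)]
dish [([245.0, 200.0], 0.73)]
carrier [([243.0, 204.0], 0.63)]
objective_rest [([224.0, 323.0], 0.92), ([278.0, 320.0], 0.9), ([205.0, 292.0], 0.89), ([254.0, 289.0], 0.6)]
cube_rest [([299.0, 178.0], 0.77)]
dish_rest [([226.0, 160.0], 0.55)]
carrier_rest [([311.0, 237.0], 0.62)]
bottle [([351.0, 320.0], 0.55)]
slidebox [([264.0, 132.0], 0.85)]
```

View pics/a.png

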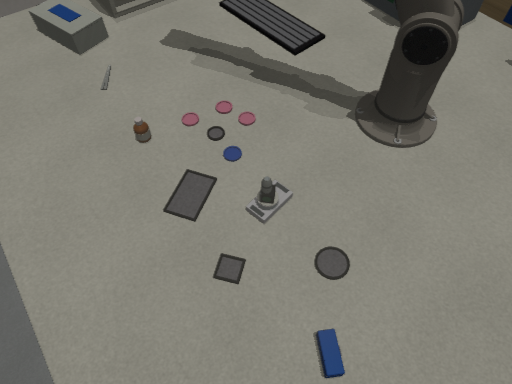

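View pics/b.png

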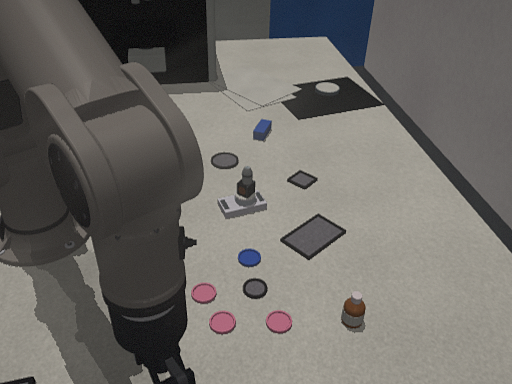

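```bash
cat > h.py <<'E'
from station import *
import cv2,numpy as np
from scipy.spatial.transform import Rotation as Ro
def cam(name):
    s=observe();p=capture(name)
    if name=='wrist':
        T=np.eye(4);T[:3,:3]=Ro.from_quat(s['ee_rot']).as_matrix();T[:3,3]=s['eef_pos']
        T=np.linalg.inv(T@p['T_tool_cam']);p['R'],p['t']=T[:3,:3],T[:3,3]
    return p
def back(p,uv,z):
    uv=np.atleast_2d(uv).astype(float)
    d=np.c_[uv,np.ones(len(uv))]@np.linalg.inv(p['camera_matrix']).T@p['R']
    c=-p['R'].T@p['t'];return c+d*((z-c[2])/d[:,2])[:,None]
def proj(p,X):
    q=(np.atleast_2d(X)@p['R'].T+p['t'])@p['camera_matrix'].T;return q[:,:2]/q[:,2:]
def rect(p,name,z,k=0):
    """centre, size, angle of the region outline taken at height z"""
    d=cut_out(p,name)[k];c,_=cv2.findContours(d['region'].astype(np.uint8),cv2.RETR_EXTERNAL,cv2.CHAIN_APPROX_NONE)
    c=max(c,key=cv2.contourArea)[:,0];w=back(p,c,z)[:,:2].astype(np.float32)
    return cv2.minAreaRect(w),w,d
E
python3 - <<'E'
from h import *
for n in("scene","side"):
    p=cam(n)
    for o,z in dict(objective=74,cube=40,dish=20,carrier=0,objective_rest=0,cube_rest=0,dish_rest=0,carrier_rest=0,bottle=0,slidebox=0).items():
        for d in spot_point(p,o)[:4]: print(n,o,np.round(back(p,d['uv'],z)[0]),round(d['conf'],2), np.round(np.array(p['img'][int(d['uv'][1]),int(d['uv'][0])])))
E
```

```text
scene objective [501.  32.  74.] 0.58 [60 63 64]
scene objective [622. 391.  74.] 0.53 [116  68  41]
scene objective [ 657. -294.   74.] 0.52 [71 77 78]
scene cube [487.  31.  40.] 0.63 [44 52 48]
scene dish [489.  24.  20.] 0.49 [47 57 49]
scene carrier [482.  27.   0.] 0.57 [124 134 135]
scene carrier [658. 116.   0.] 0.48 [81 82 84]
scene objective_rest [ 466. -155.    0.] 0.82 [114  67  51]
scene objective_rest [ 352. -244.    0.] 0.74 [105  92 147]
scene objective_rest [ 385. -337.    0.] 0.59 [104  90 146]
scene objective_rest [ 489. -357.    0.] 0.56 [105  91 147]
scene cube_rest [660. 116.   0.] 0.59 [81 82 84]
scene dish_rest [455. 244.   0.] 0.59 [85 86 88]
scene carrier_rest [ 626. -107.    0.] 0.76 [79 79 82]
scene bottle [ 638. -369.    0.] 0.81 [72 79 80]
scene slidebox [604. 387.   0.] 0.73 [117  68  42]
side objective [497.  19.  74.] 0.45 [68 71 70]
side cube [489.  24.  40.] 0.48 [40 50 67]
side dish [495.  29.  20.] 0.46 [ 97 104 103]
side carrier [487.  37.   0.] 0.73 [84 83 82]
side objective_rest [ 473. -166.    0.] 0.79 [136  77  56]
side objective_rest [ 498. -349.    0.] 0.77 [123 104 174]
side objective_rest [ 464. -255.    0.] 0.72 [92 89 94]
side objective_rest [ 390. -335.    0.] 0.71 [123 104 173]
side cube_rest [659. 121.   0.] 0.77 [95 93 96]
side dish_rest [467. 264.   0.] 0.72 [100  98 102]
side dish_rest [605. 388.   0.] 0.35 [119  78  64]
side carrier_rest [ 631. -104.    0.] 0.81 [88 86 89]
side carrier_rest [ 465. -256.    0.] 0.17 [89 85 90]
side bottle [ 645. -359.    0.] 0.81 [54 64 75]
side bottle [612. 405.   0.] 0.56 [134  83  65]
side slidebox [614. 398.   0.] 0.57 [137  84  67]
```

The scene view shows the pile at (267,197), the black objective rest at (216,133) with pink and blue decoys around it, the carrier rest at (190,195), the cube rest at (230,268) and the dish rest at (332,262). The side view agrees, with the objective rest at (255,288). I'll move over the objective rest for a closer look.

>>> send_rows:
  claw: [1,1,1,1,1,1,1,1,1,1]
  offset:
    - [20,40,10]
    - [40,80,20]
    - [60,120,40]
    - [80,160,60]
    - [100,200,80]
    - [120,240,90]
    - [140,280,90]
    - [155,310,90]
    - [155,310,90]
    - [155,310,90]
  turn:
    - [0,0,0]
    - [0,0,0]
    - [0,0,0]
    - [0,0,0]
    - [0,0,0]
    - [0,0,0]
    - [0,0,0]
    - [0,0,0]
    - [0,0,0]
    - [0,0,0]

```text
time_s: 3.2
eef_pos: [440.8, -301.1, 298.8]
ee_rot: [0.976, 0.218, 0.0, 0.0]
ft_force: [0.0, 0.2, 0.6]
grip_width: 0.997
finger_force: 0.0
```

Run:
```python
from h import *
p=cam("wrist");cv2.imwrite("pics/w1.png",p['img'])
print(p['T_tool_cam'].round(2).tolist(), p['camera_matrix'][0,0])
print(observe()['eef_pos'],observe()['ee_rot'],observe()['joint_pos'])
for d in spot_point(p,"objective_rest")[:4]:print(d['uv'],d['conf'],back(p,d['uv'],0))
for d in cut_out(p,"objective_rest")[:4]:
  print(d['uv'],d['conf'])
```

```text
[[0.0, -0.96, -0.29, 75.16], [1.0, 0.0, 0.0, 0.55], [-0.0, -0.29, 0.96, -165.62], [0.0, 0.0, 0.0, 1.0]] 277.55831153054186
[ 440.18850735 -302.29513914  298.69743779] [ 9.76298949e-01  2.16426119e-01 -1.34425679e-04  2.79744068e-04] [ 0.60567668  0.17432462 -0.13910753  1.76965167  0.02646092  1.19923844
 -0.67544613]
[235.5, 128.5] 0.9 [[ 467.08218772 -259.1608306     0.        ]]
[256.1, 191.0] 0.81 [[ 384.89203639 -335.45705241    0.        ]]
[211.4, 186.1] 0.81 [[ 359.91061843 -261.30058814    0.        ]]
[183.0, 99.5] 0.72 [[ 472.74528943 -165.23924973    0.        ]]
[235.0, 126.8] 0.95
[258.3, 192.0] 0.88
[179.4, 101.3] 0.77
[295.5, 137.7] 0.74
```

View pics/w1.png

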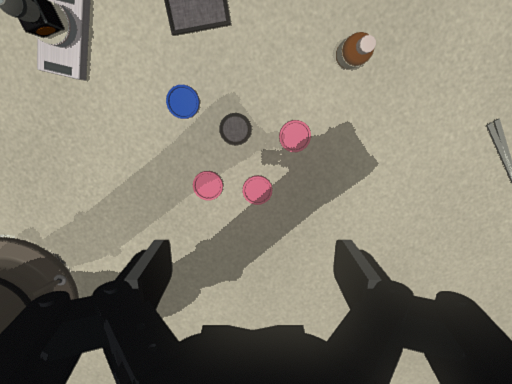

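The wrist view confirms that the dark rest at (235,128) is the objective rest, at about (466,-258) mm. The blue ring at (183,100) and the three pink ones are decoys. Next I'll go over the pile.

>>> send_rows:
  claw: [1,1,1,1,1,1,1,1,1,1]
  offset:
    - [8,45,0]
    - [15,90,0]
    - [22,135,0]
    - [29,180,0]
    - [36,225,0]
    - [43,270,0]
    - [50,315,0]
    - [50,330,0]
    - [50,330,0]
    - [50,330,0]
  turn:
    - [0,0,0]
    - [0,0,0]
    - [0,0,0]
    - [0,0,0]
    - [0,0,0]
    - [0,0,0]
    - [0,0,0]
    - [0,0,0]
    - [0,0,0]
    - [0,0,0]

```text
time_s: 4.35
eef_pos: [490.7, 26.6, 298.4]
ee_rot: [0.976, 0.216, -0.0, 0.0]
ft_force: [0.4, -0.2, -0.5]
grip_width: 1.0
finger_force: 0.0
```

Run:
```python
from h import *
p=cam("wrist");cv2.imwrite("pics/w2.png",p['img'])
print(observe()['eef_pos'],observe()['joint_pos'])
for n,z,zt in (("objective",74,74),("cube",40,74),("dish",20,40),("carrier",0,20),("cube_rest",0,8),("dish_rest",0,8),("carrier_rest",0,8)):
    try:
        for d in spot_point(p,n)[:2]:print(n,d['uv'],round(d['conf'],2),back(p,d['uv'],z)[0].round(1))
        r,w,d=rect(p,n,zt);print('  rect',np.round(r[0],1),np.round(r[1],1),round(r[2],1),d['uv'],round(d['conf'],2))
    except Exception as e:print(n,e)
```

```text
[490.65066558  26.02515913 298.41698913] [ 0.20289475  0.11914351 -0.41653002  1.84249873  0.05249673  1.19102988
 -1.36778923]
objective [251.5, 158.5] 0.83 [495.3  29.2  74. ]
  rect [491.4  23.5] [30.3 25.7] 24.9 [251.3, 166.1] 0.61
cube [253.6, 158.7] 0.56 [490.8  23.7  40. ]
  rect [495.3  28.1] [36.5 35.1] 46.6 [249.0, 150.6] 0.68
dish [251.1, 154.0] 0.56 [492.8  28.9  20. ]
  rect [495.7  30. ] [43.9 56.2] 40.9 [248.9, 146.2] 0.62
carrier [250.9, 158.7] 0.76 [482.4  24.6   0. ]
  rect [484.5  23.5] [114.2  64.3] 12.8 [250.6, 173.7] 0.71
cube_rest [246.3, 23.1] 0.62 [662.7 115.5   0. ]
  rect [664.5 112.7] [61.4 59.8] 39.1 [251.5, 21.7] 0.84
dish_rest [127.8, 111.0] 0.79 [469.3 236.3   0. ]
  rect [466.5 238.3] [77.4 80.1] 24.9 [124.1, 114.6] 0.95
carrier_rest [372.1, 109.1] 0.76 [ 637.1 -117.9    0. ]
  rect [ 631.3 -115.1] [140.   91.7] 33.7 [373.3, 107.6] 0.85
```

View pics/w2.png

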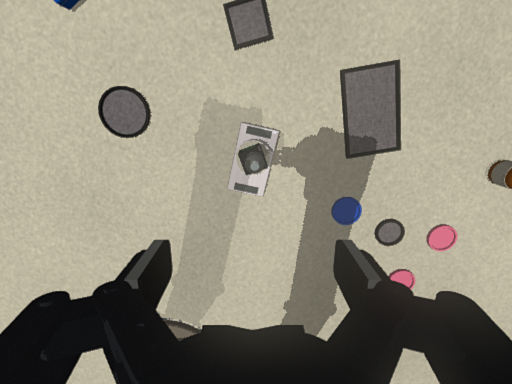

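The pile is centred at image (251,158), about (493,27) mm, with the carrier's long axis at about 13° and the cube at about 46°. I'll descend to about 180 mm for a closer look.

>>> send_rows:
  claw: [1,1,1,1,1]
  offset:
    - [1,1,-45]
    - [2,1,-90]
    - [3,1,-118]
    - [3,1,-118]
    - [3,1,-118]
  turn:
    - [0,0,0]
    - [0,0,0]
    - [0,0,0]
    - [0,0,0]
    - [0,0,0]

```text
time_s: 5.6
eef_pos: [493.9, 29.6, 181.2]
ee_rot: [0.976, 0.217, -0.0, -0.0]
ft_force: [-0.0, -0.8, -0.1]
grip_width: 0.999
finger_force: 0.0
```

Run:
```python
from h import *
p=cam("wrist");cv2.imwrite("pics/w3.png",cv2.resize(p['img'][90:290,130:400],None,fx=2.5,fy=2.5))
print(observe()['eef_pos'])
for n,z,zt in (("objective",74,118),("cube",40,74),("dish",20,40),("carrier",0,20)):
    try:
        for d in spot_point(p,n)[:2]:print(n,d['uv'],round(d['conf'],2),back(p,d['uv'],z)[0].round(1))
        r,w,d=rect(p,n,zt);print('  rect',np.round(r[0],1),np.round(r[1],1),round(r[2],1),d['uv'],round(d['conf'],2))
    except Exception as e:print(n,e)
```

```text
[494.70294042  29.70389871 182.16881365]
  rect [501.8  28.2] [28.8 24.2] 24.5 [253.0, 191.1] 0.63
cube [254.4, 177.5] 0.9 [493.7  26.3  40. ]
  rect [496.3  28.9] [40.6 36.6] 42.5 [248.7, 175.4] 0.73
dish [251.8, 174.4] 0.76 [491.4  28.5  20. ]
  rect [497.8  29.7] [44.  53.3] 33.3 [251.2, 163.3] 0.97
carrier [84.3, 118.8] 0.21 [463.8 239.4   0. ]
  rect [483.9  23.5] [115.2  63.3] 12.2 [245.1, 154.6] 0.6
```

View pics/w3.png

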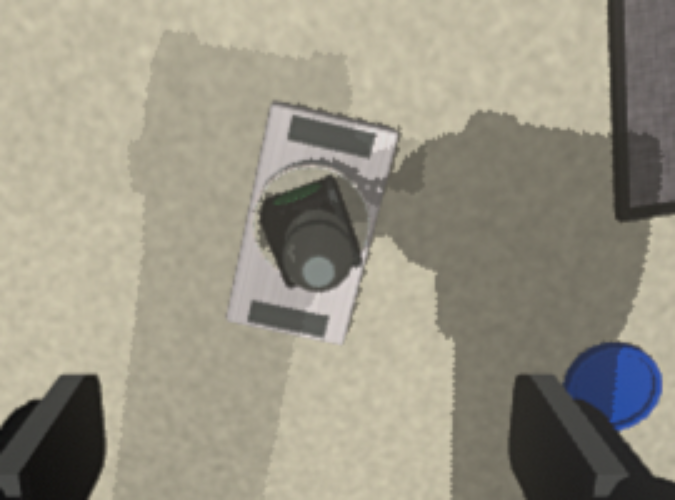

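The close view shows the nose disc at about px (257,198), the cube's top corners at crop (262,210), (333,176) and (361,262), and the carrier clear of everything else.

Run:
```python
from h import *
p=cam("wrist")
f=lambda u,v:(130+u/2.5,90+v/2.5)
print('nose',back(p,f(318,270),118))
c=back(p,[f(262,210),f(333,176),f(361,262),f(288,287)],74);print(c.round(1),c.mean(0))
e=c[1]-c[0];print(np.degrees(np.arctan2(e[1],e[0])),np.linalg.norm(e));e=c[1]-c[2];print(np.degrees(np.arctan2(e[1],e[0])),np.linalg.norm(e))
for o in ([495,28],):
  print([ (proj(p,[*o,z])[0]-[130,90])*2.5 for z in (118,104)])
c=back(p,[f(275,101),f(398,127),f(343,343),f(230,321)],20);print(c.round(1),c.mean(0))
```

```text
nose [[495.65274005  24.86415939 118.        ]]
[[496.4  49.3  74. ]
 [521.   29.4  74. ]
 [493.5   3.4  74. ]
 [470.9  26.1  74. ]] [495.42469487  27.06193356  74.        ]
-39.015604519365915 31.661316197290205
43.48072517292294 37.78810325338567
[array([309.02166485, 267.98569938]), array([308.83146698, 256.13893985])]
[[533.   62.6  20. ]
 [546.5   5.8  20. ]
 [437.1 -18.9  20. ]
 [423.8  38.3  20. ]] [485.08593352  21.94669311  20.        ]
```

>>> send_rows:
  claw: [1,1,1,1,0.6,0.3,0,0,0,0]
  offset:
    - [1,-4,-40]
    - [2,-4,-80]
    - [2,-4,-103]
    - [2,-4,-103]
    - [2,-4,-103]
    - [2,-4,-103]
    - [2,-4,-103]
    - [2,-4,-103]
    - [2,-4,-103]
    - [2,-4,-103]
  turn:
    - [0,0,0]
    - [0,0,0]
    - [0,0,0]
    - [0,0,0]
    - [0,0,0]
    - [0,0,0]
    - [0,0,0]
    - [0,0,0]
    - [0,0,0]
    - [0,0,0]
  squeeze: 30

```text
time_s: 7.1
eef_pos: [496.4, 25.7, 78.7]
ee_rot: [0.976, 0.217, 0.001, 0.0]
ft_force: [-1.0, 0.9, 7.5]
grip_width: 0.269
finger_force: 29.2
```

>>> send_rows:
  claw: [0,0,0,0]
  offset:
    - [0,0,0]
    - [0,0,0]
    - [0,0,0]
    - [0,0,0]
  turn:
    - [0,0,0]
    - [0,0,0]
    - [0,0,0]
    - [0,0,0]

```text
time_s: 7.5
eef_pos: [496.5, 25.7, 78.7]
ee_rot: [0.976, 0.217, 0.001, 0.0]
ft_force: [-0.5, 1.5, 6.8]
grip_width: 0.271
finger_force: 29.2
```

>>> send_rows:
  claw: [0,0,0,0,0]
  offset:
    - [0,0,3]
    - [0,0,8]
    - [0,0,15]
    - [0,0,15]
    - [0,0,15]
  turn:
    - [0,0,0]
    - [0,0,0]
    - [0,0,0]
    - [0,0,0]
    - [0,0,0]

```text
time_s: 8.0
eef_pos: [495.7, 25.3, 92.9]
ee_rot: [0.976, 0.217, 0.0, 0.0]
ft_force: [-0.9, -0.5, -0.9]
grip_width: 0.275
finger_force: 29.5
```

Run:
```python
from h import *
p=cam("side");s=observe();print(s['eef_pos'],s['ft_force'],s['grip_width'])
u,v=proj(p,[495,25,85])[0].astype(int);print(u,v)
q=cam("scene");a,b=proj(q,[495,25,85])[0].astype(int)
cv2.imwrite("pics/s4.png",np.hstack([cv2.resize(c[y-45:y+45,x-45:x+45],None,fx=4.4,fy=4.4,interpolation=2) for c,x,y in((p['img'],u,v),(q['img'],a,b))]))
```

```text
[495.51205705  25.27150322  92.62645213] [-0.73439167 -0.31654807 -0.63918823] 0.2716406838488961
247 178
```

View pics/s4.png

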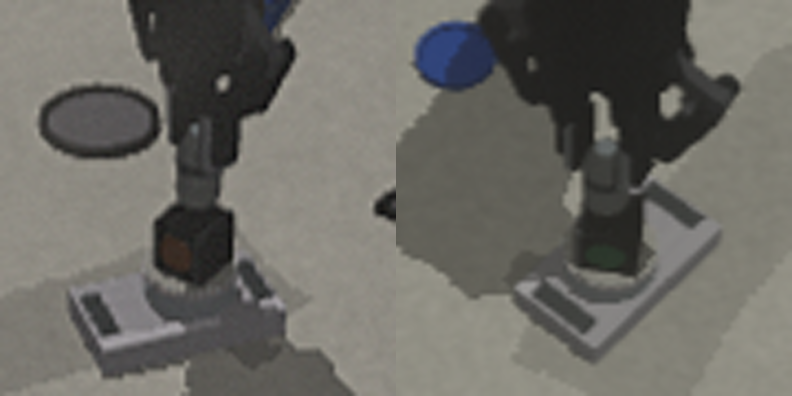

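>>> send_rows:
  claw: [0,0,0,0,0,0,0,0,0,0]
  offset:
    - [0,0,25]
    - [-4,-40,35]
    - [-8,-80,35]
    - [-12,-120,35]
    - [-17,-160,35]
    - [-21,-200,35]
    - [-25,-240,10]
    - [-28,-275,-20]
    - [-30,-283,-40]
    - [-30,-283,-40]
  turn:
    - [0,0,0]
    - [0,0,0]
    - [0,0,0]
    - [0,0,0]
    - [0,0,0]
    - [0,0,0]
    - [0,0,0]
    - [0,0,0]
    - [0,0,0]
    - [0,0,0]

```text
time_s: 9.1
eef_pos: [462.4, -258.7, 49.7]
ee_rot: [0.977, 0.215, -0.003, -0.002]
ft_force: [-0.5, 0.3, -0.2]
grip_width: 0.275
finger_force: 29.7
```

Run:
```python
from h import *
p=cam("side");s=observe();print(s['eef_pos'],s['ft_force'],s['finger_force'])
for n,z in(("objective_rest",0),("objective",48)):
  for d in spot_point(p,n)[:4]:print(n,d['conf'],back(p,d['uv'],z))
u,v=proj(p,[466,-258,30])[0].astype(int)
cv2.imwrite("pics/s5.png",cv2.resize(p['img'][v-50:v+50,u-50:u+50],None,fx=5,fy=5,interpolation=2))
```

```text
[ 464.221149   -257.3340676    51.36432803] [ 1.05625812  0.44921222 -0.40449296] 29.743407669011503
objective_rest 0.97 [[ 361.34064068 -259.18191953    0.        ]]
objective_rest 0.94 [[ 496.62540055 -350.88742877    0.        ]]
objective_rest 0.73 [[ 4.66252565e+02 -2.51555632e+02  1.13686838e-13]]
objective_rest 0.55 [[ 390.92082951 -334.61726693    0.        ]]
objective 0.69 [[ 462.58289849 -266.16175237   48.        ]]
```

View pics/s5.png

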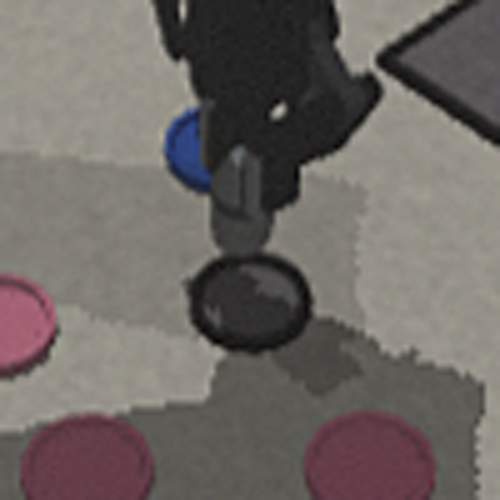

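Objective held at crop (240,220), directly above its black rest at crop (250,302). I'll lower it.

>>> send_rows:
  claw: [0,0,0,0,0,0,0]
  offset:
    - [0,1,-15]
    - [0,1,-28]
    - [0,1,-36]
    - [0,1,-40]
    - [0,1,-42]
    - [0,1,-42]
    - [0,1,-42]
  turn:
    - [0,0,0]
    - [0,0,0]
    - [0,0,0]
    - [0,0,0]
    - [0,0,0]
    - [0,0,0]
    - [0,0,0]

```text
time_s: 9.95
eef_pos: [465.8, -256.8, 10.9]
ee_rot: [0.976, 0.217, 0.0, 0.0]
ft_force: [-0.2, -0.3, -1.1]
grip_width: 0.274
finger_force: 29.7
```

>>> send_rows:
  claw: [0,0,0,0]
  offset:
    - [0,0,-1]
    - [0,0,-2]
    - [0,0,-2.5]
    - [0,0,-2.5]
  turn:
    - [0,0,0]
    - [0,0,0]
    - [0,0,0]
    - [0,0,0]

```text
time_s: 10.35
eef_pos: [465.9, -256.7, 8.8]
ee_rot: [0.976, 0.217, 0.0, 0.0]
ft_force: [-2.1, 2.0, 6.4]
grip_width: 0.27
finger_force: 30.5
```

>>> send_rows:
  claw: [0.35,0.5,0.6,0.7,0.7,0.7,0.8,1,1,1]
  offset:
    - [0,0,0]
    - [0,0,0]
    - [0,0,0]
    - [0,0,0]
    - [0,0,0]
    - [0,0,20]
    - [0,0,50]
    - [0,0,90]
    - [0,20,130]
    - [0,60,150]
  turn:
    - [0,0,0]
    - [0,0,0]
    - [0,0,0]
    - [0,0,0]
    - [0,0,0]
    - [0,0,0]
    - [0,0,0]
    - [0,0,0]
    - [0,0,0]
    - [0,0,0]

```text
time_s: 11.35
eef_pos: [467.0, -199.4, 161.5]
ee_rot: [0.977, 0.214, 0.002, 0.002]
ft_force: [1.7, 1.2, 0.1]
grip_width: 1.002
finger_force: 0.0
```

>>> send_rows:
  claw: [1,1,1,1,1,1,1,1]
  offset:
    - [5,45,0]
    - [10,90,0]
    - [15,135,0]
    - [20,180,0]
    - [25,222,0]
    - [30,222,0]
    - [30,222,0]
    - [30,222,0]
  turn:
    - [0,0,0.1]
    - [0,0,0.2]
    - [0,0,0.3]
    - [0,0,0.38]
    - [0,0,0.38]
    - [0,0,0.38]
    - [0,0,0.38]
    - [0,0,0.38]

```text
time_s: 12.15
eef_pos: [495.3, 23.9, 157.8]
ee_rot: [0.918, 0.396, -0.0, 0.0]
ft_force: [-0.6, -1.0, -0.5]
grip_width: 1.001
finger_force: 0.0
```

Run:
```python
from h import *
q=cam("side")
for d in spot_point(q,"objective")[:2]:print('obj',d['conf'],back(q,d['uv'],4))
u,v=proj(q,[466,-258,20])[0].astype(int)
p=cam("wrist");s=observe();print(s['eef_pos'],s['ee_rot'])
for n,z,zt in (("cube",40,74),("dish",20,40)):
    for d in spot_point(p,n)[:2]:print(n,d['uv'],round(d['conf'],2),back(p,d['uv'],z)[0].round(1))
    r,w,d=rect(p,n,zt);print('  rect',np.round(r[0],1),np.round(r[1],1),round(r[2],1),d['uv'],round(d['conf'],2))
a=cv2.resize(q['img'][v-40:v+40,u-40:u+40],(400,400));u,v=proj(p,[495,27,60])[0].astype(int);print(u,v)
b=cv2.resize(p['img'][v-50:v+50,u-50:u+50],(400,400));cv2.imwrite("pics/s6.png",np.hstack([a,b]))
```

```text
obj 0.58 [[ 463.76863303 -255.45215569    4.        ]]
[495.26714288  23.75238308 157.92573535] [ 9.18279754e-01  3.95931993e-01 -3.48238613e-04  1.68996207e-04]
cube [246.0, 178.9] 0.67 [492.7  29.2  40. ]
  rect [495.6  28.7] [40.5 33.3] 45.3 [249.0, 185.9] 0.56
dish [247.2, 176.3] 0.67 [491.9  27.1  20. ]
  rect [496.   30.2] [45.  53.9] 45.1 [251.3, 165.3] 0.89
248 183
```

View pics/s6.png

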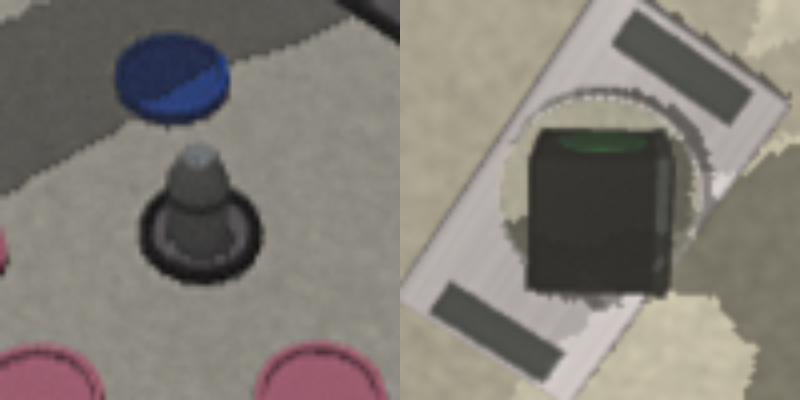

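The left crop shows the objective standing upright in its rest. The right crop shows the cube's top face, square to the tool, with crop x 528–657 and y 155–290.

Run:
```python
from h import *
p=cam("wrist")
f=lambda u,v:(198+(u-400)/4,133+v/4)
c=back(p,[f(528,155),f(660,155),f(657,290),f(528,290)],74);print(c.round(1),c.mean(0),[np.linalg.norm(c[i]-c[i-1]) for i in range(4)])
e=c[0]-c[3];print(np.degrees(np.arctan2(e[1],e[0])))
```

```text
[[493.5  51.2  74. ]
 [515.6  30.4  74. ]
 [492.7   6.6  74. ]
 [470.3  27.7  74. ]] [493.01692206  28.95089498  74.        ] [np.float64(32.99114789081163), np.float64(30.378418083526636), np.float64(32.98592662428441), np.float64(30.802019039817306)]
45.41131711765277
```

>>> send_rows:
  claw: [1,1,1,1,0.7,0.4,0,0,0,0]
  offset:
    - [-1,4.5,-40]
    - [-1,4.5,-80]
    - [-1,4.5,-111]
    - [-1,4.5,-111]
    - [-1,4.5,-111]
    - [-1,4.5,-111]
    - [-1,4.5,-111]
    - [-1,4.5,-111]
    - [-1,4.5,-111]
    - [-1,4.5,-111]
  turn:
    - [0,0,0]
    - [0,0,0]
    - [0,0,0]
    - [0,0,0]
    - [0,0,0]
    - [0,0,0]
    - [0,0,0]
    - [0,0,0]
    - [0,0,0]
    - [0,0,0]
  squeeze: 30

```text
time_s: 13.55
eef_pos: [495.7, 30.0, 48.7]
ee_rot: [0.918, 0.397, 0.001, 0.001]
ft_force: [-1.9, -0.1, 7.5]
grip_width: 0.377
finger_force: 29.1
```

>>> send_rows:
  claw: [0,0,0,0,0,0]
  offset:
    - [0,0,0]
    - [0,0,3]
    - [0,0,8]
    - [0,0,15]
    - [0,0,15]
    - [0,0,15]
  turn:
    - [0,0,0]
    - [0,0,0]
    - [0,0,0]
    - [0,0,0]
    - [0,0,0]
    - [0,0,0]

```text
time_s: 14.15
eef_pos: [494.8, 29.8, 62.4]
ee_rot: [0.918, 0.397, 0.0, 0.0]
ft_force: [0.3, 0.5, -2.4]
grip_width: 0.377
finger_force: 29.8
```

Run:
```python
from h import *
p=cam("side");s=observe();print(s['eef_pos'],s['ft_force'],s['grip_width'])
u,v=proj(p,[495,25,60])[0].astype(int)
q=cam("scene");a,b=proj(q,[495,25,60])[0].astype(int)
cv2.imwrite("pics/s7.png",np.hstack([cv2.resize(c[y-45:y+45,x-45:x+45],None,fx=4.4,fy=4.4,interpolation=2) for c,x,y in((p['img'],u,v),(q['img'],a,b))]))
```

```text
[494.54937779  29.76071022  62.16190903] [ 0.39324791  0.55960486 -0.89588105] 0.3759744301298496
```

View pics/s7.png

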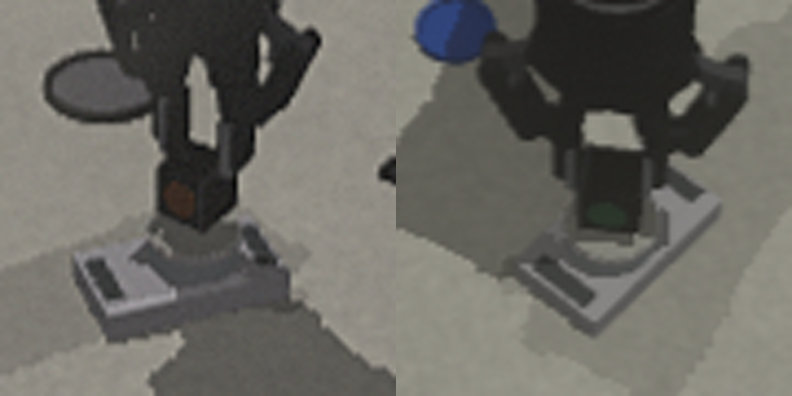

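The cube is up between the pads and the dish stayed on the carrier. I'll carry the cube to the cube rest.

>>> send_rows:
  claw: [0,0,0,0,0,0,0,0]
  offset:
    - [0,0,30]
    - [35,18,40]
    - [75,39,40]
    - [115,59,30]
    - [150,77,10]
    - [167,86,-5]
    - [167,86,-5]
    - [167,86,-5]
  turn:
    - [0,0,0]
    - [0,0,-0.05]
    - [0,0,-0.1]
    - [0,0,-0.12]
    - [0,0,-0.12]
    - [0,0,-0.12]
    - [0,0,-0.12]
    - [0,0,-0.12]

```text
time_s: 15.05
eef_pos: [660.5, 115.7, 56.2]
ee_rot: [0.94, 0.342, -0.001, -0.0]
ft_force: [-0.3, 0.2, -0.6]
grip_width: 0.376
finger_force: 30.1
```

Run:
```python
from h import *
s=observe();print(s['eef_pos'],s['ft_force'],s['finger_force'])
for m in("side","scene"):
  p=cam(m)
  for n,z in(("cube_rest",0),("cube",50)):
    for d in spot_point(p,n)[:1]:print(m,n,d['conf'],back(p,d['uv'],z))
p=cam("side")
u,v=proj(p,[662,116,25])[0].astype(int);cv2.imwrite("pics/s8.png",cv2.resize(p['img'][v-40:v+40,u-40:u+40],None,fx=5,fy=5,interpolation=2))
```

```text
[660.46371138 115.65436526  56.16061773] [-0.34589039  0.23760426 -0.640314  ] 30.109236863208935
side cube_rest 0.73 [[483.9520397   30.66390256   0.        ]]
side cube 0.55 [[651.75260774  99.50342167  50.        ]]
scene cube_rest 0.86 [[660.87608721 113.26141768   0.        ]]
scene cube 0.72 [[658.96644039 113.64880454  50.        ]]
```

View pics/s8.png

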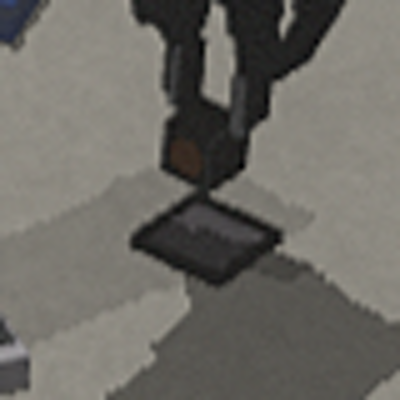

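The cube at crop (205,150) is right above its rest at crop (207,240). I'll lower it.

>>> send_rows:
  claw: [0,0,0,0,0,0,0,0]
  offset:
    - [0,0,-18]
    - [0,0,-32]
    - [0,0,-39]
    - [0,0,-41.5]
    - [0,0,-43]
    - [0,0,-44]
    - [0,0,-44.5]
    - [0,0,-44.5]
  turn:
    - [0,0,0]
    - [0,0,0]
    - [0,0,0]
    - [0,0,0]
    - [0,0,0]
    - [0,0,0]
    - [0,0,0]
    - [0,0,0]

```text
time_s: 16.2
eef_pos: [661.9, 116.0, 13.1]
ee_rot: [0.94, 0.341, 0.0, 0.0]
ft_force: [-0.3, -0.3, -1.3]
grip_width: 0.376
finger_force: 30.1
```

>>> send_rows:
  claw: [0,0,0,0]
  offset:
    - [0,0,-1]
    - [0,0,-1.5]
    - [0,0,-2]
    - [0,0,-2]
  turn:
    - [0,0,0]
    - [0,0,0]
    - [0,0,0]
    - [0,0,0]

```text
time_s: 16.6
eef_pos: [662.2, 116.4, 12.8]
ee_rot: [0.94, 0.341, 0.001, 0.0]
ft_force: [-4.8, -0.8, 11.4]
grip_width: 0.372
finger_force: 32.2
```

>>> send_rows:
  claw: [0.45,0.55,0.7,0.7,0.7,0.8,1,1,1,1]
  offset:
    - [0,0,0]
    - [0,0,0]
    - [0,0,0]
    - [0,0,0]
    - [0,0,15]
    - [0,0,50]
    - [0,0,95]
    - [-40,-21,125]
    - [-80,-42,140]
    - [-120,-63,140]
  turn:
    - [0,0,0]
    - [0,0,0]
    - [0,0,0]
    - [0,0,0]
    - [0,0,0]
    - [0,0,0]
    - [0,0,0]
    - [0,0,0]
    - [0,0,0]
    - [0,0,0]

```text
time_s: 17.6
eef_pos: [542.3, 53.0, 154.2]
ee_rot: [0.94, 0.342, 0.003, 0.001]
ft_force: [0.4, -0.9, 0.1]
grip_width: 1.0
finger_force: 0.0
```

>>> send_rows:
  claw: [1,1,1,1]
  offset:
    - [-30,-15,0]
    - [-47,-24,0]
    - [-47,-24,0]
    - [-47,-24,0]
  turn:
    - [0,0,0]
    - [0,0,0]
    - [0,0,0]
    - [0,0,0]

```text
time_s: 18.0
eef_pos: [495.5, 29.1, 151.7]
ee_rot: [0.94, 0.341, 0.001, 0.0]
ft_force: [-0.1, 0.1, -0.2]
grip_width: 0.999
finger_force: 0.0
```

Run:
```python
from h import *
q=cam("side")
for d in spot_point(q,"cube")[:2]:print('cube',d['conf'],back(q,d['uv'],4))
u,v=proj(q,[662,116,20])[0].astype(int)
p=cam("wrist");s=observe();print(s['eef_pos'],s['ee_rot'])
for n,z,zt in (("dish",20,40),("carrier",0,20),("dish_rest",0,8)):
    for d in spot_point(p,n)[:1]:print(n,d['uv'],round(d['conf'],2),back(p,d['uv'],z)[0].round(1))
    try:
      r,w,d=rect(p,n,zt);print('  rect',np.round(r[0],1),np.round(r[1],1),round(r[2],1),d['uv'],round(d['conf'],2))
      print(cv2.minEnclosingCircle(w))
    except Exception as e:print(e)
a=cv2.resize(q['img'][v-40:v+40,u-40:u+40],(400,400));u,v=proj(p,[495,27,40])[0].astype(int);print(u,v)
b=cv2.resize(p['img'][v-50:v+50,u-50:u+50],(400,400));cv2.imwrite("pics/s9.png",np.hstack([a,b]))
```

```text
cube 0.77 [[658.17390353 100.33821053   4.        ]]
[495.831521    29.78914737 150.9854019 ] [ 9.39770074e-01  3.41806545e-01  6.80832210e-04 -1.75824706e-04]
dish [250.1, 182.1] 0.7 [491.7  28.2  20. ]
  rect [492.2  26.6] [54.  51.3] 40.0 [252.9, 188.1] 0.6
((492.6014709472656, 26.07604217529297), 27.9472599029541)
  rect [484.4  23.4] [113.2  63. ] 11.9 [228.7, 179.1] 0.63
((484.0751647949219, 23.667348861694336), 63.18953323364258)
dish_rest [83.4, 67.5] 0.61 [470.7 239.    0. ]
  rect [466.7 238.2] [78.5 82. ] 40.0 [78.9, 70.0] 0.68
((467.2220458984375, 238.27745056152344), 41.42182540893555)
252 185
```

View pics/s9.png

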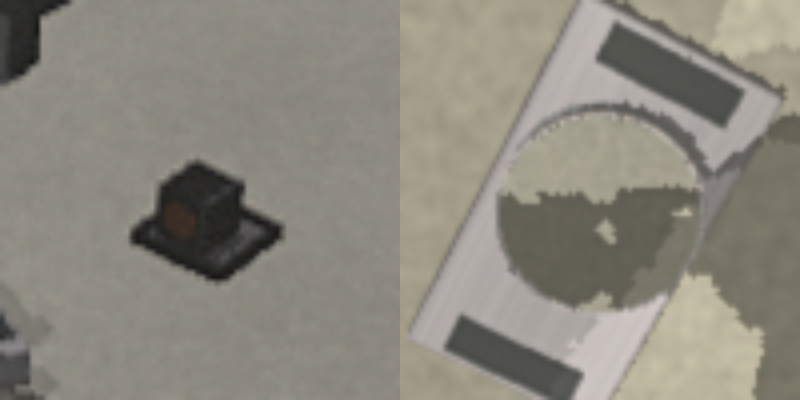

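The dish's lid circle is centred at crop (600,210), about (492.5,26.5) mm. The cube sits in its rest, but may be off-centre (cube at crop (203,222), rest at (207,236)), so I'll check that with a silhouette fit.

```bash
cat >> h.py <<'E'
from scipy.optimize import minimize
def hull(p,P):
    m=np.zeros((384*4,512*4),np.uint8);c=cv2.convexHull((proj(p,P)*4+1.5).astype(np.float32)).astype(np.int32);cv2.fillConvexPoly(m,c,1)
    return cv2.resize(m.astype(np.float32),(512,384),interpolation=cv2.INTER_AREA)
def box(x,y,yaw,a,b,z0,z1):
    q=np.array([[i*a/2,j*b/2] for i in(-1,1) for j in(-1,1)])@Ro.from_euler('z',yaw,degrees=True).as_matrix()[:2,:2].T+[x,y]
    return np.vstack([np.c_[q,np.full(4,z)] for z in(z0,z1)])
def cyl(x,y,r,z0,z1):
    t=np.linspace(0,6.28,40);return np.vstack([np.c_[x+r*np.cos(t),y+r*np.sin(t),np.full(40,z)] for z in(z0,z1)])
def fit(p,reg,shape,x0,st=(4,4)):
    f=lambda v:1-np.minimum(hull(p,shape(*v)),reg).sum()/np.maximum(hull(p,shape(*v)),reg).sum()
    x0=np.array(x0,float);S=np.vstack([x0]+[x0+np.eye(len(x0))[i]*st[i] for i in range(len(x0))])
    r=minimize(f,x0,method='Nelder-Mead',options=dict(initial_simplex=S,xatol=.1));return r.x.round(1),round(r.fun,3)
E
python3 - <<'E'
from h import *
for m in("scene","side"):
    p=cam(m)
    c=[d for d in cut_out(p,"cube") if np.hypot(*(back(p,d['uv'],20)[0][:2]-[662,116]))<50][0]
    r=[d for d in cut_out(p,"cube_rest") if np.hypot(*(back(p,d['uv'],8)[0][:2]-[662,116]))<50][0]
    a,b=c['region'].astype(np.float32),r['region'].astype(np.float32)
    print(m,c['conf'],r['conf'],'cube',fit(p,a,lambda x,y:box(x,y,40,34,34,4,38),(662,116)))
    def both(x,y): return np.vstack([box(x,y,40,60,60,0,8)])
    hide=1-np.clip(a,0,1)
    # rest: compare only outside the cube
    f=lambda v:1-np.minimum(hull(p,both(*v))*hide,b).sum()/np.maximum(hull(p,both(*v))*hide,b).sum()
    q=minimize(f,(662,116),method='Nelder-Mead',options=dict(initial_simplex=[(662,116),(667,116),(662,121)],xatol=.1));print(' rest',q.x.round(1),q.fun)
E
```

```text
scene 0.87 0.95 cube (array([655.7, 114.3]), np.float64(0.055))
 rest [662.1 114.7] 0.12592267990112305
side 0.82 0.73 cube (array([658.6, 113.9]), np.float64(0.057))
 rest [665.4 116.2] 0.27283018827438354
```

The cube lies flat about 6 mm off centre, which is well inside the limit. The dish is next.

>>> send_rows:
  claw: [1,1,1,1,1,0.7,0.5,0.3,0.3,0.3]
  offset:
    - [-3,-3,-40]
    - [-3,-3,-80]
    - [-3,-3,-115]
    - [-3,-3,-128]
    - [-3,-3,-128]
    - [-3,-3,-128]
    - [-3,-3,-128]
    - [-3,-3,-128]
    - [-3,-3,-128]
    - [-3,-3,-128]
  turn:
    - [0,0,0]
    - [0,0,0]
    - [0,0,0]
    - [0,0,0]
    - [0,0,0]
    - [0,0,0]
    - [0,0,0]
    - [0,0,0]
    - [0,0,0]
    - [0,0,0]
  squeeze: 30

```text
time_s: 19.75
eef_pos: [492.0, 25.8, 23.2]
ee_rot: [0.94, 0.341, 0.001, 0.0]
ft_force: [-0.3, -0.2, 0.0]
grip_width: 0.303
finger_force: 0.0
```

>>> send_rows:
  claw: [0.3,0.3,0.3,0.3,0.3,0.3]
  offset:
    - [0,0,0]
    - [0,0,3]
    - [0,0,8]
    - [0,0,15]
    - [0,0,15]
    - [0,0,15]
  turn:
    - [0,0,0]
    - [0,0,0]
    - [0,0,0]
    - [0,0,0]
    - [0,0,0]
    - [0,0,0]

```text
time_s: 20.35
eef_pos: [491.9, 25.8, 38.0]
ee_rot: [0.94, 0.341, 0.0, 0.0]
ft_force: [0.2, -0.1, -0.8]
grip_width: 0.293
finger_force: 0.0
```

Run:
```python
from h import *
s=observe();print(s['eef_pos'],s['ft_force'],s['grip_width'],s['finger_force'])
for m in ("scene","side"):
    p=cam(m);d=cut_out(p,"dish")[0];a=d['region'].astype(np.float32)
    print(m,d['conf'],[fit(p,a,lambda x,y:cyl(x,y,27.3,z,z+20),(492,27)) for z in (20,35)])
```

```text
[491.87188959  25.81027369  37.98135778] [ 0.17860986 -0.1248772  -0.79379143] 0.2934522647511705 0.0
scene 0.54 [(array([489.1,  26. ]), np.float64(0.138)), (array([494.9,  34.2]), np.float64(0.155))]
side 0.7 [(array([489.9,  28.4]), np.float64(0.126)), (array([486.9,   8.7]), np.float64(0.149))]
```

The fingers closed past the dish without holding it, so I'll look.

Run:
```python
from h import *
p=cam("side");q=cam("scene");w=cam("wrist")
o=[]
for c in(p,q):
    x,y=proj(c,[490,25,30])[0].astype(int);o.append(cv2.resize(c['img'][y-50:y+50,x-50:x+50],(400,400)))
cv2.imwrite("pics/s10.png",np.hstack(o))
for d in spot_point(w,"dish"):print(d['uv'],d['conf'],back(w,d['uv'],20))
```

```text
[249.1, 215.4] 0.83 [[491.70984155  27.99166209  20.        ]]
```

View pics/s10.png

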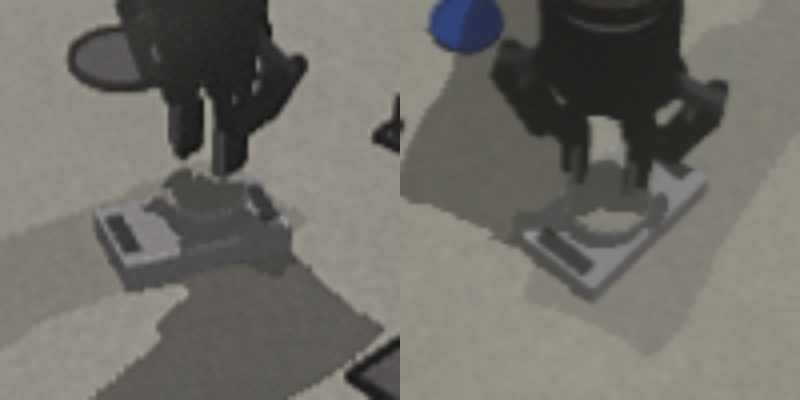

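Dish and carrier are undisturbed, and the fingertips sit at crop (187,158) and (231,175), about level with the dish top. I'll check their real height against the commanded TCP.

Run:
```python
from h import *
p=cam("side");q=cam("scene");s=observe();R=Ro.from_quat(s['ee_rot']).as_matrix()
for c in(p,q):
    o=proj(c,[490,25,30])[0].astype(int)-50
    for z in (38,42,46,50,55):
        print(z,[((proj(c,[s['eef_pos'][0]+R[0,1]*y,s['eef_pos'][1]+R[1,1]*y,z])[0]-o)*4).round().tolist() for y in(-18,18)])
    print('dish top centre',((proj(c,[492,27,40])[0]-o)*4).round())
```

```text
38 [[184.0, 178.0], [227.0, 201.0]]
42 [[184.0, 173.0], [227.0, 196.0]]
46 [[184.0, 168.0], [228.0, 191.0]]
50 [[184.0, 163.0], [228.0, 185.0]]
55 [[184.0, 156.0], [228.0, 179.0]]
dish top centre [206. 186.]
38 [[229.0, 203.0], [172.0, 191.0]]
42 [[229.0, 199.0], [172.0, 187.0]]
46 [[229.0, 195.0], [172.0, 183.0]]
50 [[230.0, 192.0], [172.0, 180.0]]
55 [[230.0, 187.0], [172.0, 175.0]]
dish top centre [201. 196.]
```

The fingertips are really about 14 mm above the reported TCP at this opening, so the grip at TCP z = 23 only brushed the lid's top edge. I'll reopen and go lower in steps, watching the force.

>>> send_rows:
  claw: [0.3,0.9,0.9,0.9,0.85,0.8,0.8,0.8,0.8,0.8]
  offset:
    - [0,0,15]
    - [0,0,25]
    - [0,0,25]
    - [0,0,25]
    - [0,0,25]
    - [0,1,0]
    - [0,1,-15]
    - [0,1,-20]
    - [0,1,-20]
    - [0,1,-20]
  turn:
    - [0,0,0]
    - [0,0,0]
    - [0,0,0]
    - [0,0,0]
    - [0,0,0]
    - [0,0,0]
    - [0,0,0]
    - [0,0,0]
    - [0,0,0]
    - [0,0,0]

```text
time_s: 21.85
eef_pos: [491.8, 27.0, 17.9]
ee_rot: [0.94, 0.341, 0.0, -0.0]
ft_force: [0.2, -0.4, -0.8]
grip_width: 0.797
finger_force: 0.0
```

>>> send_rows:
  claw: [0.8,0.8,0.8,0.8]
  offset:
    - [0,0,-2]
    - [0,0,-4]
    - [0,0,-4]
    - [0,0,-4]
  turn:
    - [0,0,0]
    - [0,0,0]
    - [0,0,0]
    - [0,0,0]

```text
time_s: 22.25
eef_pos: [491.6, 26.8, 13.7]
ee_rot: [0.94, 0.341, 0.0, 0.0]
ft_force: [-0.2, 0.9, -0.7]
grip_width: 0.799
finger_force: 0.0
```

Run:
```python
from h import *
p=cam("side");q=cam("scene");s=observe();print(s['eef_pos'],s['ft_force'],s['grip_width'])
o=[]
for c in(p,q):
    x,y=proj(c,[490,25,30])[0].astype(int);o.append(cv2.resize(c['img'][y-40:y+40,x-40:x+40],(400,400)))
cv2.imwrite("pics/s11.png",np.hstack(o))
```

```text
[491.65999588  26.88666113  13.73241322] [ 0.23746256 -0.47261324  1.2755963 ] 0.8030323961999206
```

View pics/s11.png

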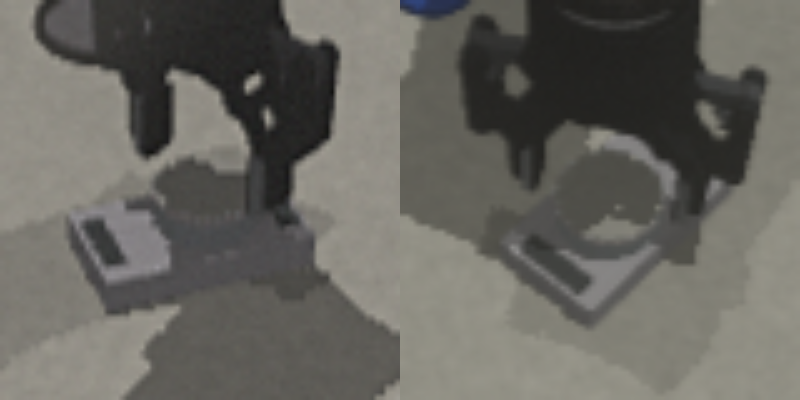

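The fingertips straddle the dish: side crop (150,155) and (268,210), scene crop (530,187) and (690,210). I'll compute their height from that.

Run:
```python
from h import *
p=cam("side");q=cam("scene");s=observe();R=Ro.from_quat(s['ee_rot']).as_matrix()
for c in(p,q):
    o=proj(c,[490,25,30])[0].astype(int)-40
    for z in (14,20,26,32,38):
        print(z,[((proj(c,[s['eef_pos'][0]+R[0,1]*y,s['eef_pos'][1]+R[1,1]*y,z])[0]-o)*5).round().tolist() for y in(-39,39)])
print(s['ft_force'])
```

```text
14 [[149.0, 193.0], [265.0, 255.0]]
20 [[149.0, 184.0], [265.0, 246.0]]
26 [[149.0, 174.0], [266.0, 236.0]]
32 [[149.0, 165.0], [266.0, 227.0]]
38 [[149.0, 155.0], [266.0, 217.0]]
14 [[277.0, 240.0], [125.0, 208.0]]
20 [[277.0, 233.0], [125.0, 201.0]]
26 [[278.0, 227.0], [125.0, 195.0]]
32 [[279.0, 220.0], [125.0, 188.0]]
38 [[279.0, 213.0], [125.0, 181.0]]
[-0.04471711 -0.81799671  0.07510532]
```

The true tips are about 12 mm higher than nominal, at about z = 36. I'll lower another 10 mm gradually.

>>> send_rows:
  claw: [0.8,0.8,0.8,0.8]
  offset:
    - [0,0,-2]
    - [0,0,-4]
    - [0,0,-5]
    - [0,0,-5]
  turn:
    - [0,0,0]
    - [0,0,0]
    - [0,0,0]
    - [0,0,0]

```text
time_s: 22.85
eef_pos: [491.4, 26.8, 8.4]
ee_rot: [0.94, 0.341, -0.0, -0.0]
ft_force: [0.7, 0.0, -0.1]
grip_width: 0.8
finger_force: 0.0
```

>>> send_rows:
  claw: [0.8,0.8,0.8,0.8]
  offset:
    - [0,0,-1]
    - [0,0,-2]
    - [0,0,-3]
    - [0,0,-3]
  turn:
    - [0,0,0]
    - [0,0,0]
    - [0,0,0]
    - [0,0,0]

```text
time_s: 23.25
eef_pos: [491.5, 26.9, 5.5]
ee_rot: [0.94, 0.341, -0.0, -0.0]
ft_force: [0.6, 0.1, -0.2]
grip_width: 0.801
finger_force: 0.0
```

>>> send_rows:
  claw: [0.7,0.6,0.5,0.4,0.4,0.4,0.4]
  offset:
    - [0,0,0]
    - [0,0,0]
    - [0,0,0]
    - [0,0,0]
    - [0,0,0]
    - [0,0,0]
    - [0,0,0]
  turn:
    - [0,0,0]
    - [0,0,0]
    - [0,0,0]
    - [0,0,0]
    - [0,0,0]
    - [0,0,0]
    - [0,0,0]
  squeeze: 25

```text
time_s: 23.95
eef_pos: [491.6, 26.9, 5.9]
ee_rot: [0.94, 0.341, 0.0, 0.0]
ft_force: [-2.0, -0.3, 7.2]
grip_width: 0.607
finger_force: 25.5
```

>>> send_rows:
  claw: [0.75,0.75,0.75,0.75,0.6,0.5,0.4,0.4,0.4,0.4]
  offset:
    - [0,0,0]
    - [0,0,0]
    - [0,0,1]
    - [0,0,3]
    - [0,0,3]
    - [0,0,3]
    - [0,0,3]
    - [0,0,3]
    - [0,0,3]
    - [0,0,3]
  turn:
    - [0,0,0]
    - [0,0,0]
    - [0,0,0]
    - [0,0,0]
    - [0,0,0]
    - [0,0,0]
    - [0,0,0]
    - [0,0,0]
    - [0,0,0]
    - [0,0,0]
  squeeze: 25

```text
time_s: 24.95
eef_pos: [491.8, 27.0, 9.2]
ee_rot: [0.94, 0.341, 0.0, 0.0]
ft_force: [-3.1, -0.2, 6.0]
grip_width: 0.606
finger_force: 24.8
```

>>> send_rows:
  claw: [0.4,0.4,0.4,0.4,0.4,0.4]
  offset:
    - [0,0,2]
    - [0,0,6]
    - [0,0,12]
    - [0,0,20]
    - [0,0,20]
    - [0,0,20]
  turn:
    - [0,0,0]
    - [0,0,0]
    - [0,0,0]
    - [0,0,0]
    - [0,0,0]
    - [0,0,0]

```text
time_s: 25.55
eef_pos: [491.9, 26.8, 29.0]
ee_rot: [0.94, 0.341, 0.0, 0.0]
ft_force: [-0.3, -0.3, -0.5]
grip_width: 0.61
finger_force: 26.2
```

Run:
```python
from h import *
s=observe();print(s['eef_pos'],s['ft_force'],s['grip_width'],s['finger_force'])
for m in ("scene","side"):
    p=cam(m)
    for n,z in(("dish",40),("carrier",0)):
      for d in spot_point(p,n)[:1]:print(m,n,round(d['conf'],2),back(p,d['uv'],z)[0].round())
p=cam("wrist")
for d in spot_point(p,"dish_rest")[:1]:print(d['conf'],back(p,d['uv'],0))
r,w,d=rect(p,"carrier",20);print(r)
```

```text
[491.85693597  26.83802268  29.00056919] [-0.26565639 -0.27421602 -0.46814083] 0.6099772497227033 26.203342080116272
scene dish 0.7 [489.  27.  40.]
scene carrier 0.9 [481.  20.   0.]
side dish 0.61 [489.  23.  40.]
side carrier 0.67 [473.  36.   0.]
((505.6596984863281, 28.396671295166016), (69.5748519897461, 62.392127990722656), 12.148219108581543)
```

>>> send_rows:
  claw: [0.4,0.4,0.4,0.4,0.4,0.4,0.4,0.4,0.4]
  offset:
    - [0,0,20]
    - [-5,40,25]
    - [-10,80,25]
    - [-15,125,25]
    - [-20,170,20]
    - [-24,205,5]
    - [-25,212,-5]
    - [-25,212,-10]
    - [-25,212,-10]
  turn:
    - [0,0,0]
    - [0,0,0]
    - [0,0,0]
    - [0,0,0]
    - [0,0,0]
    - [0,0,0]
    - [0,0,0]
    - [0,0,0]
    - [0,0,0]

```text
time_s: 26.9
eef_pos: [466.1, 237.0, 17.7]
ee_rot: [0.94, 0.341, -0.001, 0.001]
ft_force: [-0.1, -0.2, -0.8]
grip_width: 0.601
finger_force: 26.5
```

Run:
```python
from h import *
s=observe();print(s['eef_pos'],s['ft_force'],s['grip_width'],s['finger_force'])
for m in ("scene","side"):
    p=cam(m)
    for n,z in(("dish",30),("dish_rest",0)):
      for d in spot_point(p,n)[:1]:print(m,n,round(d['conf'],2),back(p,d['uv'],z)[0].round())
```

```text
[466.13111191 237.01051142  17.67259015] [-0.08941759 -0.16683378 -0.8098628 ] 0.6013054469186907 26.475041806697845
scene dish 0.67 [472. 237.  30.]
scene dish_rest 0.66 [465. 241.   0.]
side dish 0.75 [473. 249.  30.]
side dish_rest 0.79 [458. 253.   0.]
```

>>> send_rows:
  claw: [0.4,0.4,0.4,0.4,0.4,0.4]
  offset:
    - [0,1,-8]
    - [0,1,-16]
    - [0,1,-20]
    - [0,1,-22]
    - [0,1,-22]
    - [0,1,-22]
  turn:
    - [0,0,0]
    - [0,0,0]
    - [0,0,0]
    - [0,0,0]
    - [0,0,0]
    - [0,0,0]

```text
time_s: 27.8
eef_pos: [466.6, 240.0, -3.4]
ee_rot: [0.94, 0.341, 0.0, -0.0]
ft_force: [-0.1, -1.1, -0.4]
grip_width: 0.607
finger_force: 26.5
```

>>> send_rows:
  claw: [0.4,0.4,0.4,0.4]
  offset:
    - [0,0,-1]
    - [0,0,-2]
    - [0,0,-3]
    - [0,0,-3]
  turn:
    - [0,0,0]
    - [0,0,0]
    - [0,0,0]
    - [0,0,0]

```text
time_s: 28.2
eef_pos: [466.5, 239.8, -6.5]
ee_rot: [0.94, 0.341, -0.0, 0.0]
ft_force: [-0.4, -0.8, -0.3]
grip_width: 0.605
finger_force: 26.5
```

>>> send_rows:
  claw: [0.4,0.4,0.4]
  offset:
    - [0,0,-1]
    - [0,0,-1.5]
    - [0,0,-1.5]
  turn:
    - [0,0,0]
    - [0,0,0]
    - [0,0,0]

```text
time_s: 28.5
eef_pos: [466.6, 239.8, -6.9]
ee_rot: [0.94, 0.341, 0.0, 0.0]
ft_force: [-3.4, -2.1, 12.9]
grip_width: 0.604
finger_force: 27.7
```

>>> send_rows:
  claw: [0.65,0.7,0.75,0.75,0.75,0.75,1,1,1,1]
  offset:
    - [0,0,0]
    - [0,0,0]
    - [0,0,0]
    - [0,0,0]
    - [0,0,10]
    - [0,0,35]
    - [0,0,80]
    - [0,0,125]
    - [0,-30,160]
    - [5,-75,165]
  turn:
    - [0,0,0]
    - [0,0,0]
    - [0,0,0]
    - [0,0,0]
    - [0,0,0]
    - [0,0,0]
    - [0,0,0]
    - [0,0,0]
    - [0,0,-0.1]
    - [0,0,-0.2]

```text
time_s: 29.5
eef_pos: [473.7, 168.6, 162.6]
ee_rot: [0.969, 0.247, 0.005, -0.001]
ft_force: [1.1, -0.6, -1.0]
grip_width: 0.997
finger_force: 0.0
```

>>> send_rows:
  claw: [1,1,1,1,1,1]
  offset:
    - [4,-45,0]
    - [8,-90,0]
    - [13,-141,0]
    - [13,-141,0]
    - [13,-141,0]
    - [13,-141,0]
  turn:
    - [0,0,-0.1]
    - [0,0,-0.2]
    - [0,0,-0.282]
    - [0,0,-0.282]
    - [0,0,-0.282]
    - [0,0,-0.282]

```text
time_s: 30.1
eef_pos: [484.5, 25.2, 157.5]
ee_rot: [0.994, 0.108, 0.0, -0.0]
ft_force: [-0.0, 0.6, 0.4]
grip_width: 0.995
finger_force: 0.0
```

Run:
```python
from h import *
for m in ("scene","side"):
    p=cam(m)
    d=[d for d in cut_out(p,"dish") if np.hypot(*(back(p,d['uv'],20)[0][:2]-[466,239]))<50]
    if d:
        a=d[0]['region'].astype(np.float32);print(m,d[0]['conf'],'dish',fit(p,a,lambda x,y:cyl(x,y,27.3,4,24),(466,239)))
    d=cut_out(p,"carrier_rest")[0];print(m,'crest',d['conf'],fit(p,d['region'].astype(np.float32),lambda x,y,t:box(x,y,t,138,88,0,8),(630,-112,34),(4,4,3)))
p=cam("wrist");s=observe();print(s['eef_pos'],s['ee_rot'])
d=cut_out(p,"carrier")[0];print(fit(p,d['region'].astype(np.float32),lambda x,y,t:box(x,y,t,112,62,0,20),(484,23,12),(4,4,3)))
d=cut_out(p,"carrier_rest")
if d:print(fit(p,d[0]['region'].astype(np.float32),lambda x,y,t:box(x,y,t,138,88,0,8),(630,-112,34),(4,4,3)))
q=cam("side");x,y=proj(q,[467,239,12])[0].astype(int)
cv2.imwrite("pics/s12.png",np.hstack([cv2.resize(q['img'][y-35:y+35,x-35:x+35],(350,350)),cv2.resize(p['img'][:300],(450,350))]))
```

```text
scene 0.61 dish (array([462.6, 239.2]), np.float64(0.05))
scene crest 0.95 (array([ 629.7, -114.5,   34.5]), np.float64(0.027))
side 0.79 dish (array([465.3, 239.5]), np.float64(0.108))Traceback (most recent call last):
  File "<stdin>", line 7, in <module>
IndexError: list index out of range
```

Run:
```python
from h import *
p=cam("wrist");s=observe();print(s['eef_pos'],s['ee_rot'])
print(rect(p,"carrier",20)[0])
for d in cut_out(p,"carrier")[:1]:print(d['conf'],fit(p,d['region'].astype(np.float32),lambda x,y,t:box(x,y,t,112,62,0,20),(484,23,12),(4,4,3)))
for d in cut_out(p,"carrier_rest")[:1]:print(d['conf'],fit(p,d['region'].astype(np.float32),lambda x,y,t:box(x,y,t,138,88,0,8),(630,-112,34),(4,4,3)))
```

```text
[484.52119919  24.54977058 157.09782349] [ 9.94165932e-01  1.07861460e-01 -3.15265713e-05 -6.26847493e-05]
((483.9649658203125, 23.6729736328125), (111.90255737304688, 62.75919723510742), 11.773015975952148)
0.65 (array([482.8,  23. ,  12. ]), np.float64(0.036))
0.6 (array([ 633. , -116.6,   34.4]), np.float64(0.01))
```

The dish is centred in its rest. The carrier is at (483.5,23.3), 12°, and its rest is at (631.5,-115.5), 34.4°. I'll descend on the carrier.

>>> send_rows:
  claw: [1,1,1,1,1,1,1,1]
  offset:
    - [-1,-1,-40]
    - [-1,-1,-80]
    - [-1,-1,-120]
    - [-1,-1,-145]
    - [-1,-1,-158]
    - [-1,-1,-164]
    - [-1,-1,-168]
    - [-1,-1,-168]
  turn:
    - [0,0,0]
    - [0,0,0]
    - [0,0,0]
    - [0,0,0]
    - [0,0,0]
    - [0,0,0]
    - [0,0,0]
    - [0,0,0]

```text
time_s: 31.4
eef_pos: [484.3, 22.9, -10.3]
ee_rot: [0.994, 0.107, 0.001, 0.0]
ft_force: [0.2, 0.6, -0.0]
grip_width: 0.997
finger_force: 0.0
```

>>> send_rows:
  claw: [0.8,0.7,0.6,0.5,0.5,0.5,0.5]
  offset:
    - [0,0,0]
    - [0,0,0]
    - [0,0,0]
    - [0,0,0]
    - [0,0,0]
    - [0,0,0]
    - [0,0,0]
  turn:
    - [0,0,0]
    - [0,0,0]
    - [0,0,0]
    - [0,0,0]
    - [0,0,0]
    - [0,0,0]
    - [0,0,0]
  squeeze: 60

```text
time_s: 32.1
eef_pos: [484.4, 23.0, -9.1]
ee_rot: [0.994, 0.107, 0.001, 0.0]
ft_force: [-3.7, -0.2, 15.5]
grip_width: 0.682
finger_force: 60.7
```

Gripped at 0.68 (about 62 mm as expected). I'll lift gently.

>>> send_rows:
  claw: [0.5,0.5,0.5,0.5,0.5,0.5,0.5]
  offset:
    - [0,0,2]
    - [0,0,6]
    - [0,0,12]
    - [0,0,20]
    - [0,0,30]
    - [0,0,30]
    - [0,0,30]
  turn:
    - [0,0,0]
    - [0,0,0]
    - [0,0,0]
    - [0,0,0]
    - [0,0,0]
    - [0,0,0]
    - [0,0,0]

```text
time_s: 32.8
eef_pos: [483.9, 22.8, 19.5]
ee_rot: [0.994, 0.107, 0.001, 0.0]
ft_force: [-0.0, -0.4, -2.5]
grip_width: 0.675
finger_force: 64.3
```

Run:
```python
from h import *
s=observe();print(s['eef_pos'],s['ft_force'],s['torque'],s['grip_width'],s['finger_force'])
q=cam("side");p=cam("scene")
o=[]
for c in(q,p):
    x,y=proj(c,[484,23,35])[0].astype(int);o.append(cv2.resize(c['img'][y-40:y+40,x-40:x+40],(400,400)))
x,y=proj(q,[467,239,12])[0].astype(int)
o[0][:130,:130]=cv2.resize(q['img'][y-20:y+20,x-20:x+20],(130,130))
cv2.imwrite("pics/s12.png",np.hstack(o))
```

```text
[483.90589915  22.82484283  19.5369183 ] [-0.02825177 -0.44078306 -2.52923776] [ 5.46634087e-02  4.86839061e-05 -1.12601958e-02] 0.6749557761173273 64.26847100257874
```

View pics/s12.png

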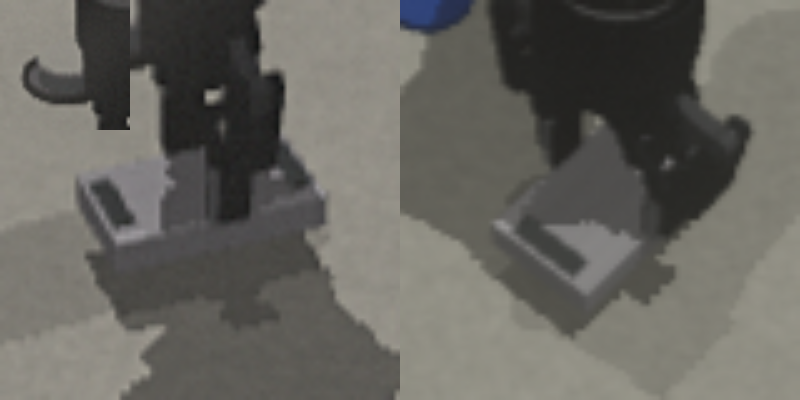

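The carrier is lifted and level, with its full weight on the wrist. I'll carry it to the oblong rest.

>>> send_rows:
  claw: [0.5,0.5,0.5,0.5,0.5,0.5,0.5,0.5,0.5,0.5]
  offset:
    - [0,0,15]
    - [20,-18,30]
    - [45,-42,30]
    - [70,-66,30]
    - [95,-90,30]
    - [120,-112,25]
    - [140,-130,15]
    - [148,-138,5]
    - [148,-138,0]
    - [148,-138,0]
  turn:
    - [0,0,0]
    - [0,0,0.06]
    - [0,0,0.12]
    - [0,0,0.18]
    - [0,0,0.24]
    - [0,0,0.3]
    - [0,0,0.36]
    - [0,0,0.39]
    - [0,0,0.39]
    - [0,0,0.39]

```text
time_s: 33.9
eef_pos: [629.9, -114.4, 17.6]
ee_rot: [0.955, 0.297, -0.001, -0.001]
ft_force: [0.3, 0.2, -2.4]
grip_width: 0.672
finger_force: 64.7
```

Run:
```python
from h import *
s=observe();print(s['eef_pos'],s['ee_rot'],s['ft_force'],s['grip_width'],s['finger_force'])
for m in ("scene","side","wrist"):
    p=cam(m)
    for n,z in(("carrier",29),("carrier_rest",0)):
      for d in spot_point(p,n)[:1]:print(m,n,round(d['conf'],2),back(p,d['uv'],z)[0].round())
```

```text
[ 629.89898897 -114.41149095   17.56340291] [ 9.54730516e-01  2.97467305e-01 -1.41057341e-03 -9.24156642e-04] [ 0.32812634  0.15050254 -2.4324719 ] 0.6718762244562552 64.65632200241089
scene carrier 0.79 [ 629. -108.   29.]
scene carrier_rest 0.85 [ 628. -106.    0.]
side carrier 0.97 [ 626. -106.   29.]
side carrier_rest 0.56 [ 632. -109.    0.]
wrist carrier 0.69 [ 631. -115.   29.]
```

>>> send_rows:
  claw: [0.5,0.5,0.5,0.5,0.5,0.5]
  offset:
    - [0,0,-8]
    - [0,0,-15]
    - [0,0,-19]
    - [0,0,-22]
    - [0,0,-22]
    - [0,0,-22]
  turn:
    - [0,0,0]
    - [0,0,0]
    - [0,0,0]
    - [0,0,0]
    - [0,0,0]
    - [0,0,0]

```text
time_s: 34.95
eef_pos: [631.6, -115.1, -2.9]
ee_rot: [0.955, 0.298, 0.0, -0.0]
ft_force: [-0.2, 0.0, -1.3]
grip_width: 0.677
finger_force: 64.7
```

>>> send_rows:
  claw: [0.5,0.5,0.5,0.5]
  offset:
    - [0,0,-1]
    - [0,0,-2]
    - [0,0,-2.5]
    - [0,0,-2.5]
  turn:
    - [0,0,0]
    - [0,0,0]
    - [0,0,0]
    - [0,0,0]

```text
time_s: 35.35
eef_pos: [631.8, -115.2, -4.7]
ee_rot: [0.955, 0.298, 0.0, 0.0]
ft_force: [-1.8, -0.4, 4.8]
grip_width: 0.674
finger_force: 66.8
```

>>> send_rows:
  claw: [0.5,0.5,0.5]
  offset:
    - [0,0,-0.5]
    - [0,0,-0.8]
    - [0,0,-0.8]
  turn:
    - [0,0,0]
    - [0,0,0]
    - [0,0,0]

```text
time_s: 35.65
eef_pos: [631.8, -115.2, -4.9]
ee_rot: [0.955, 0.298, 0.0, 0.0]
ft_force: [-4.3, -0.1, 10.9]
grip_width: 0.676
finger_force: 68.9
```

>>> send_rows:
  claw: [0.72,0.8,0.8,0.8,0.85,0.9,1,1,1,1]
  offset:
    - [0,0,0]
    - [0,0,0]
    - [0,0,0]
    - [0,0,0]
    - [0,0,10]
    - [0,0,30]
    - [0,0,70]
    - [0,0,115]
    - [0,0,160]
    - [0,0,200]
  turn:
    - [0,0,0]
    - [0,0,0]
    - [0,0,0]
    - [0,0,0]
    - [0,0,0]
    - [0,0,0]
    - [0,0,0]
    - [0,0,0]
    - [0,0,0]
    - [0,0,0]

```text
time_s: 36.65
eef_pos: [631.8, -115.0, 197.1]
ee_rot: [0.955, 0.298, 0.001, 0.0]
ft_force: [0.8, 0.5, -0.3]
grip_width: 1.001
finger_force: 0.0
```

>>> send_rows:
  claw: [1,1,1,1]
  offset:
    - [0,0,0]
    - [0,0,0]
    - [0,0,0]
    - [0,0,0]
  turn:
    - [0,0,0]
    - [0,0,0]
    - [0,0,0]
    - [0,0,0]

```text
time_s: 37.05
eef_pos: [630.5, -115.1, 192.2]
ee_rot: [0.955, 0.298, -0.001, -0.001]
ft_force: [0.7, -1.3, -0.2]
grip_width: 1.001
finger_force: 0.0
```

Run:
```python
from h import *
S=dict(carrier=(lambda x,y:box(x,y,34.4,112,62,4,24),(631,-115)),dish=(lambda x,y:cyl(x,y,27.3,4,24),(466,239)),cube=(lambda x,y:box(x,y,40,34,34,4,38),(658,114)),objective=(lambda x,y:np.vstack([cyl(x,y,13,9,34),cyl(x,y,7,46,48),cyl(x,y,12,4,9)]),(465,-256)))
R=dict(carrier_rest=(lambda x,y:box(x,y,34.4,138,88,0,8),(631,-115)),objective_rest=(lambda x,y:cyl(x,y,26,0,8),(466,-257)))
for m in("wrist","scene","side"):
    p=cam(m)
    for n,(sh,x0) in S.items():
        for d in cut_out(p,n):
            if np.hypot(*(back(p,d['uv'],15)[0][:2]-x0))<45: print(m,n,round(d['conf'],2),*fit(p,d['region'].astype(np.float32),sh,x0));break
```

```text
wrist carrier 0.81 [ 632.  -116.4] 0.034
wrist cube 0.88 [659.1 113.2] 0.058
wrist objective 0.72 [ 465.2 -257.5] 0.176
scene carrier 0.75 [ 629.  -114.7] 0.043
scene dish 0.65 [463.3 239.7] 0.107
scene cube 0.81 [656.9 114.1] 0.078
scene objective 0.59 [ 462.2 -255.4] 0.092
side carrier 0.67 [ 629.3 -116.9] 0.048
side dish 0.56 [467.2 240.2] 0.066
side cube 0.55 [657.3 113.1] 0.077
side objective 0.77 [ 464.1 -255.9] 0.108
```

```bash
python3 -c "
from station import *
print(finish_job())"
```

```text
the job is handed in; nothing more can be done
None
```

The objective, filter cube, dish and carrier plate were each set down, released and measured within about 7 mm of their rest's centre, and the job is handed in at about 37 s; no verdict came back.

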